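# Draw a measure of syrup and serve the cup

## Task

At the syrup dispenser, press the pump head right down over the waiting cup and let it spring all the way up again. Then slide the cup tray right out by its handle, the cup riding on it, and lift the cup over onto the cork coaster: set it down gently, upright and wholly on the coaster. Leave the tray out, never work the pump without the cup under its nozzle, do not tip the cup, and leave the jar, mill and tin where they are.

Things in the scene. Friction and masses are not known exactly. Their poses are not given: they have to be found in the camera images.
- dispenser: fixed syrup dispenser: low steel frame 150 x 104 mm, amber bottle 54 mm across on its rear deck with a black pump, slide-out cup tray in front. Origin: on the worktop under the nozzle; +x points back to the bottle, the tray slides out along -x; z up. Pump axis at x = +60 mm, bottle front at x = +33 mm; frame top 34 mm, pump head top 166 mm above the worktop
- pump_top (a point): centre of the flat top of the black round pump head (38 mm across, 16 mm high), 166 mm above the worktop when up. The nozzle, 10 mm thick, goes 60 mm forward from the head and turns down; it moves with the head
- pump (a joint): travel of the pump head downwards, m: 0 up (at rest), 0.012 right down; a spring pushes it back, about 4 N at the top and 9 N at the bottom
- nozzle_tip (a point): open lower end of the nozzle, 110 mm above the worktop when the pump is up
- tray (a joint): how far the tray is pulled out, m: 0 home, 0.095 right out at its stop; it slides stiffly (about 2 N) and stays where it is left
- tray_handle (a point): grip point of the tray's handle: a black upright lug at the front of the tray, 12 mm thick (dispenser's y), 27 mm long (x), from 8 to 44 mm above the worktop; this point lies 34 mm above the worktop, 10 mm below its top, on its centre. The tray's steel front, 96 mm wide and 27 mm high, is 16 mm behind this point
- tray_spot (a point): point on the upper face of the tray's floor (9 mm above the worktop), 78 mm behind the handle's point; axes as the dispenser's. The tray has a 5 mm rim at the sides, 78 mm apart inside
- cup: white ceramic cup without a handle, a little narrower at the foot, 58 mm across the rim, 75 mm high, loose, standing open side up on the tray under the nozzle; its origin is the centre of its underside, z up through the mouth
- coaster: round cork coaster, 104 mm across, 6 mm thick, fixed on the worktop to the left of the dispenser; its origin is the centre of its underside
- jar: bystander: glass jar with a yellow lid, 64 mm across, 100 mm high; origin at the centre of its underside
- mill: bystander: wooden pepper mill, 58 mm across, 150 mm high; origin at the centre of its underside
- tin: bystander: low food tin, 86 mm across, 40 mm high; origin at the centre of its underside
Not all that is in view belongs to the job. What is shaped like the cup but green or orange is not meant.

How it is judged:
On the way, in this order (a step that is already met when the one before it is completed fails the run):
1. the pump head is pressed right down (10 mm or more of its 12) with the cup standing on the tray under the nozzle (within 20 mm) (value of joint pump above 0.01 m and horizontal distance between cup and nozzle_tip below 0.02 m and z of cup in the frame of tray_spot between -0.005 and 0.006 m and x of cup in the frame of tray_spot between -0.04 and 0.06 m and y of cup in the frame of tray_spot between -0.03 and 0.03 m and angle between cup's own z axis and vertical below 0.2 rad), for 0.1 s.
2. the pump head is up again (within 2 mm), the cup still under the nozzle (value of joint pump below 0.002 m and horizontal distance between cup and nozzle_tip below 0.02 m and z of cup in the frame of tray_spot between -0.005 and 0.006 m and x of cup in the frame of tray_spot between -0.04 and 0.06 m and y of cup in the frame of tray_spot between -0.03 and 0.03 m and angle between cup's own z axis and vertical below 0.2 rad), for 0.1 s.
3. the tray is right out (85 mm or more of its 95), the cup standing on it (value of joint tray above 0.085 m and z of cup in the frame of tray_spot between -0.005 and 0.006 m and x of cup in the frame of tray_spot between -0.04 and 0.06 m and y of cup in the frame of tray_spot between -0.03 and 0.03 m and angle between cup's own z axis and vertical below 0.2 rad), for 0.2 s.
At the end, for the whole second after the job is handed in: the cup stands at rest and upright (within 0.1 rad) on the coaster, its centre within 28 mm of the coaster's; the tray is still out (80 mm or more) and the pump head is up (within 2 mm) (horizontal distance between cup and coaster below 0.028 m and height (world z) of cup between 0.003 and 0.01 m and angle between cup's own z axis and vertical below 0.1 rad and linear speed of cup below 0.02 m/s and value of joint tray above 0.08 m and value of joint pump below 0.002 m); the robot touches nothing.
It fails at once if the pump is pressed (over 6 mm) without the cup under the nozzle (within 25 mm) (value of joint pump above 0.006 m and horizontal distance between cup and nozzle_tip above 0.025 m).
It fails at once if the cup is tipped by more than 0.5 rad (angle between cup's own z axis and vertical above 0.5 rad).
It fails at once if the cup is dropped or banged onto the coaster (faster than 0.35 m/s just above it) (horizontal distance between cup and coaster below 0.07 m and height (world z) of cup below 0.016 m and linear speed of cup above 0.35 m/s).
It fails at once if the jar, the mill or the tin is moved by more than 30 mm (distance of any of jar, mill, tin from where it was at the start of the episode above 0.03 m).
It also fails if it takes over 66 s, if anything falls off the work surface, if the arm or the gripper's body presses on something with over 40 N, if the wrist force passes 120 N, or if a joint passes its speed limit or range.

## Robot

A 6-joint arm with a two-finger parallel gripper is mounted at the origin on a cart in front of the work surface, level with it; the furniture and walls round the work are solid. World frame = base frame: x ahead of the robot, y to its left, z up, the work surface at z = 0. Lengths are in m, angles in rad, forces in N, time in s.
With the tool pointing down it reaches from about 0.325 to 0.775 m from the base axis. Payload 9.3 kg.
Tool frame: the origin (TCP) lies between the finger pads; the fingertips stand env.nose_length ahead of it and the grasp point (between the pads) lies 6 mm ahead of it (env.nose_length is the distance from the TCP to the fingertips, in m); z points along the fingers, y is the direction in which the jaws open and shut (so a half turn about z gives the same grasp; the last joint's range is limited). The gripper opens to 85 mm and grips with 20 to 120 N. Pads are 22 mm wide; open, the fingers measure 114 mm over their backs; the gripper's body (76 mm by 85 mm) begins 54 mm behind the grasp point. The pads swing forward as they close: fully open they stand 13 mm farther back than shut.
Start: joints at [-1.357, 0.259, 0.021, 1.334, 0, 1.418], TCP at [0.197, -0.513, 0.256] pointing down, gripper open.
Joint ranges: [-3.04, 3.04], [-0.91, 1.82], [-1.04, 1.36], [-1.92, 1.95], [-1.52, 1.45], [-3.14, 3.14]. Speed limits (rad/s): [2.22, 2.22, 2.79, 3.14, 3.14, 3.14].

## Interface

Orientations are given as [roll, pitch, yaw] about the fixed x, y, z axes, in that order (R = Rz(yaw) Ry(pitch) Rx(roll)).
In Python, from plant import env gives the robot as it stands.
- The arm moves only by the tool send_rows, never from a script. Its argument "motion" is a list of rows, each a list of 7 numbers: the shift along the tool's x, y, z in cm, then the turn, a rotation vector about the tool's x, y, z in degrees, then the finger opening in cm, from 0 to 8.54. A call has 1 to 12 rows; each row is the pose to reach, as a shift and turn from the pose commanded when the call began, along the tool's axes at that moment; what a row does not reach only later rows make up. A row lasts 1/12 s, in which the tool goes at most 41.7 mm and 7.16 degrees, less where a joint would pass 70% of its speed; a pose out of reach is approached as far as the arm can. A call with a gripper value outside its range is refused whole. The fingers move at their own pace and stop on an object; "grip_force" is the grip in N (left out, the last holds). Time passes only in rows, so rows that repeat a pose let the fingers close. It gives the time, the measured TCP pose, the force and the opening at its end, in the units of the state.
- env.get_state(): the state, without advancing time (a new reading comes with each control period).
- env.capture(name): name is "side" or "top"; returns a dict with "pixels" (400x640x3 uint8, red, green, blue), "depth" (400x640 float32, m along the optical axis (not along the pixel's ray), 0 where there is no reading), "fx", "fy", "cx", "cy" (pixels), "distortion" ([k1, k2, p1, p2, k3] as OpenCV has them; the pictures are not rectified), "extrinsics" (4x4, takes a point from camera to world coordinates). Camera axes: x right, y down, z forward; pixel columns grow to the right and rows downward; lengths in m; the calibration is good to about 2 mm. A picture is of the moment at which its call begins.
- env.close_job(): hands the job in, once; it reports no verdict.
The state is a dict: "time_s": time; "joint_pos": joint angles; "joint_velocities": joint speeds; "tau": joint torques, N m; "eef_pos": TCP position; "eef_rot": TCP orientation; "wrist_force": force on the tool from outside, world axes, zero at the start; "wrist_torque": the same for the moment, N m; "grip_width": opening from 0.0 (shut) to 1.0 (fully open).
Only numpy, scipy, OpenCV 4.12 (cv2) and the standard library are available. Lean on these libraries where they do the work, as an engineer would, in place of code of your own. Each camera call takes 0.05 s, during which the arm holds its last target. There are 200 camera calls.

## Working session

There is one attempt and no reset: what is moved stays moved. The work goes in short steps, Python scripts to look and compute and a tool call to move; the robot and the scene stay as the last step left them, time stands still between calls to the robot, and variables do not carry over. Pictures are saved under pics/ and viewed, about 8 in all and at most 12, crops included, and the job is handed in when it is done.

Besides the shell and the picture viewer there is one more tool, called after "Emit:" by a JSON object that holds its "op" and its "data". send_rows: Moves the arm, as the interface text tells. Its arguments: {"type":"object","properties":{"motion":{"type":"array"},"grip_force":{"type":"number"}},"required":["motion"]}

```bash
ls; mkdir -p pics; cat > h.py <<'E'
import numpy as np,cv2,pickle
from plant import env
def cap(n,f):
    c=env.capture(n); pickle.dump(c,open(f'pics/{f}.pkl','wb')); cv2.imwrite(f'pics/{f}.png',c['pixels'][:,:,::-1]); return c
def load(f): return pickle.load(open(f'pics/{f}.pkl','rb'))
def K(c): return np.array([[c['fx'],0,c['cx']],[0,c['fy'],c['cy']],[0,0,1.]])
def ray(c,u,v):
    p=cv2.undistortPoints(np.array([[[u,v]]],float),K(c),np.array(c['distortion'],float))[0,0]
    return np.array([p[0],p[1],1.])
def pt(c,u,v,r=1):
    d=c['depth'][int(v)-r:int(v)+r+1,int(u)-r:int(u)+r+1]; d=np.median(d[d>0]) if (d>0).any() else 0
    E=np.array(c['extrinsics']); return E[:3,:3]@(ray(c,u,v)*d)+E[:3,3]
def atz(c,u,v,z):
    E=np.array(c['extrinsics']); r=E[:3,:3]@ray(c,u,v); o=E[:3,3]; return o+r*(z-o[2])/r[2]
def cloud(c):
    h,w=c['depth'].shape; uu,vv=np.meshgrid(np.arange(w),np.arange(h))
    p=cv2.undistortPoints(np.stack([uu,vv],-1).reshape(-1,1,2).astype(float),K(c),np.array(c['distortion'],float)).reshape(h,w,2)
    P=np.concatenate([p,np.ones((h,w,1))],-1)*c['depth'][...,None]; E=np.array(c['extrinsics'])
    W=P@E[:3,:3].T+E[:3,3]; W[c['depth']<=0]=np.nan; return W
E
python3 - <<'E'
from h import *
a=cap('top','t0');b=cap('side','s0')
for c in(a,b): print(np.round(c['extrinsics'],3).tolist(),c['fx'])
print(env.get_state(),env.nose_length)
E
```

```text
pics
[[0.018, -0.979, 0.205, 0.389], [-1.0, -0.017, 0.006, 0.302], [-0.003, -0.205, -0.979, 1.071], [0.0, 0.0, 0.0, 1.0]] 406.0489968791998
[[-0.876, -0.23, 0.424, 0.151], [-0.482, 0.459, -0.746, 1.043], [-0.023, -0.858, -0.513, 0.632], [0.0, 0.0, 0.0, 1.0]] 417.6336222955506
{'time_s': 0.1, 'joint_pos': array([-1.35662173e+00,  2.59162277e-01,  2.08506053e-02,  1.33369052e+00,
        6.16861035e-06,  1.41815957e+00]), 'joint_velocities': array([-1.56741414e-03, -8.77910090e-04,  2.37620729e-03,  3.31014282e-04,
        2.24769397e-05, -6.92503836e-05]), 'tau': array([ 4.78784568e-03, -5.56693983e+01,  3.45069659e+01,  1.17223177e-02,
       -9.59930571e-05,  1.19288336e-05]), 'eef_pos': array([ 0.19718578, -0.51321332,  0.25571736]), 'eef_rot': array([-3.14040175e+00, -1.89442108e-04,  3.66811240e-01]), 'wrist_force': array([0.22441646, 0.62180686, 0.13227267]), 'wrist_torque': array([-0.0063024 , -0.02218919,  0.05116602]), 'grip_width': 0.999816280006191} 0.025
```

View pics/t0.png

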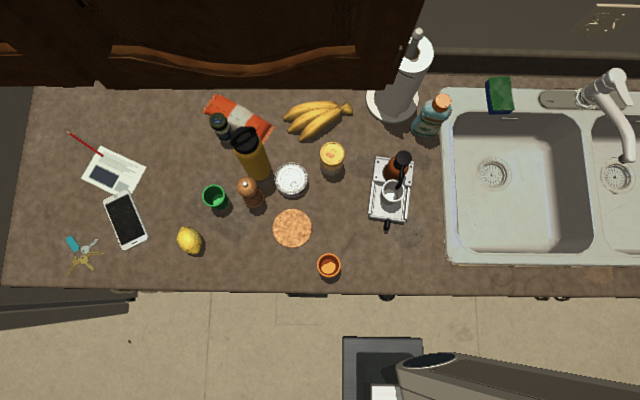

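View pics/s0.png

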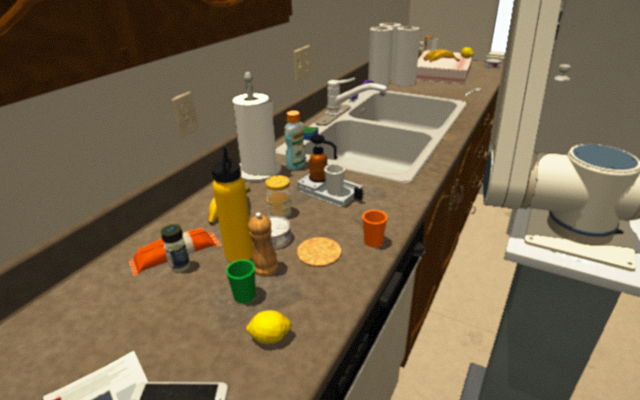

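Two images viewed. The top view shows three cup shapes: white on the tray at (392,193), green at (215,197) and orange at (329,266). I choose the white one. The coaster is at (292,228), the tin at (291,180), the jar at (332,160), the mill at (250,192), the pump head at (403,158) and the handle at (387,226).

```bash
python3 - <<'E'
from h import *
a=load('t0');b=load('s0')
A=cv2.resize(a['pixels'][140:240,350:450,::-1],None,fx=5.5,fy=5.5,interpolation=cv2.INTER_CUBIC)
B=cv2.resize(b['pixels'][120:220,280:380,::-1],None,fx=2.5,fy=2.5,interpolation=cv2.INTER_CUBIC)
C=np.zeros((550,800,3),np.uint8);C[:550,:550]=A;C[:250,550:]=B
cv2.imwrite('pics/c1.png',C)
W=cloud(a)
for n,(u,v) in dict(coaster=(292,228),handle=(387,226),cup=(392,193),head=(403,158),tin=(291,180),jar=(332,155),orange=(329,266)).items(): print(n,pt(a,u,v).round(4))
# coaster: orange pixels
hsv=cv2.cvtColor(a['pixels'],cv2.COLOR_RGB2HSV)
m=(np.abs(W[...,2]-.006)<.01)&(hsv[...,1]>110); m[:, :265]=0;m[:,320:]=0;m[:200]=0;m[255:]=0
ys,xs=np.where(m);print('coaster',len(xs),atz(a,xs.mean(),ys.mean(),.006),xs.min(),xs.max(),ys.min(),ys.max())
# dispenser cloud: both cams heights
for nm,c in(('t',a),('s',b)):
  P=cloud(c).reshape(-1,3);P=P[np.isfinite(P[:,0])]
  P=P[(P[:,0]>.35)&(P[:,0]<.75)&(P[:,1]>-.05)&(P[:,1]<.2)]
  for lo,hi in((.155,.175),(.075,.09),(.036,.05)):
    Q=P[(P[:,2]>lo)&(P[:,2]<hi)]; 
    if len(Q):print(nm,lo,len(Q),Q.mean(0).round(4),Q.min(0).round(3),Q.max(0).round(3))
E
```

```text
coaster [0.5393 0.3682 0.0065]
handle [0.5434 0.1234 0.0433]
cup [0.6371 0.1032 0.0138]
head [0.6857 0.1043 0.1658]
tin [0.6625 0.3727 0.0361]
jar [0.7123 0.2676 0.099 ]
orange [0.4417 0.2693 0.0057]
coaster 1224 [0.53955921 0.36907088 0.006     ] 272 311 209 247
t 0.155 282 [0.6772 0.1056 0.1639] [0.627 0.085 0.155] [0.706 0.122 0.171]
t 0.075 165 [0.6378 0.1155 0.0823] [0.6   0.086 0.075] [0.695 0.142 0.089]
t 0.036 184 [0.6347 0.118  0.041 ] [0.539 0.056 0.036] [0.73  0.151 0.05 ]
s 0.155 137 [0.6732 0.1089 0.1627] [0.623 0.085 0.155] [0.704 0.123 0.169]
s 0.075 219 [0.6466 0.1157 0.0816] [0.6   0.082 0.075] [0.709 0.142 0.09 ]
s 0.036 194 [0.6349 0.1257 0.0424] [0.539 0.107 0.036] [0.73  0.155 0.05 ]
```

View pics/c1.png

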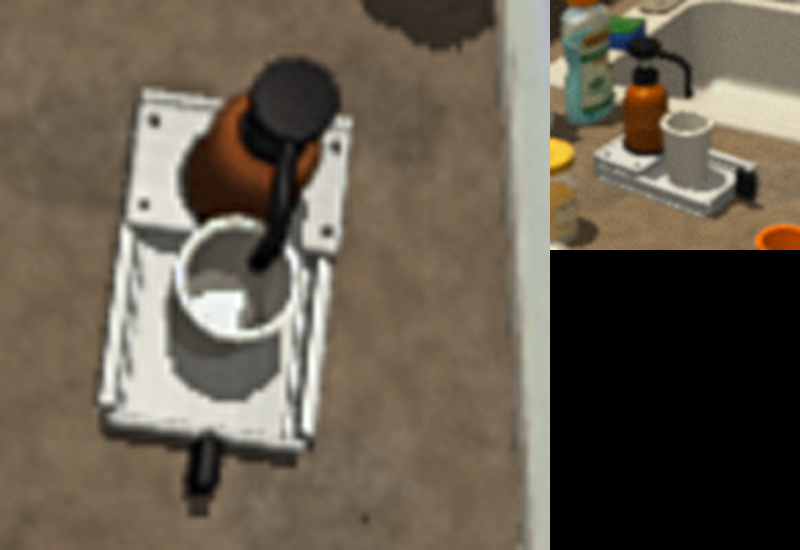

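```bash
cat > m.py <<'E'
from h import *
def run(f):
  a=load(f);W=cloud(a);g=a['pixels'].max(-1)
  R=(W[...,1]>.0)&(W[...,1]<.2)&(W[...,0]>.40)&(W[...,0]<.76)
  head=R&(W[...,2]>.160)&(W[...,2]<.172)&(W[...,0]>.663); P=W[head][:,:2]; c,r=cv2.minEnclosingCircle(P.astype(np.float32)); print(f,'head',c,r,len(P),np.median(W[head][:,2]))
  for (w,z0,z1,x1) in(('handle',.036,.05,.56),):
    P=W[R&(W[...,2]>z0)&(W[...,2]<z1)&(W[...,0]<x1)&(g<90)]; print(w,len(P),P.mean(0),cv2.minAreaRect(P[:,:2].astype(np.float32)))
  P=W[R&(W[...,2]>.02)&(W[...,2]<.04)&(g>110)][:,:2];print('frame',len(P),cv2.minAreaRect(P.astype(np.float32)))
  P=W[R&(W[...,2]>.079)&(W[...,2]<.09)&(g>110)][:,:2];c,r=cv2.minEnclosingCircle(P.astype(np.float32));print('rim',c,r,len(P))
if __name__=='__main__':
  run('t0');run('s0')
  a=load('t0');print('head',atz(a,403.6,158.2,.166),'rim',atz(a,393.6,190.5,.084))
E
python3 m.py
```

```text
t0 head (0.6855148077011108, 0.10404863208532333) 0.02111509069800377 208 0.16551958430826563
handle 43 [0.54928151 0.12273751 0.04188517] ((0.5497881770133972, 0.1224840059876442), (0.012042365036904812, 0.02232556976377964), 80.12940216064453)
frame 640 ((0.6468250751495361, 0.1093505248427391), (0.1042422279715538, 0.16547639667987823), 82.23400115966797)
rim (0.6288455128669739, 0.11401060968637466) 0.02899649366736412 106
s0 head (0.6838927865028381, 0.10261419415473938) 0.020786544308066368 81 0.16588328987400086
handle 29 [0.54858269 0.12308625 0.04158765] ((0.5492376089096069, 0.12229768931865692), (0.009531269781291485, 0.01965383253991604), 84.07264709472656)
frame 403 ((0.6464539170265198, 0.10830850899219513), (0.1070026084780693, 0.16723644733428955), 82.471923828125)
rim (0.6334619522094727, 0.11270871013402939) 0.03577693551778793 99
head [0.68514398 0.10292665 0.166     ] rim [0.62711121 0.11228104 0.084     ]
```

```bash
cat > go.py <<'E'
from h import *
from scipy.spatial.transform import Rotation as R
import sys
def go(x,y,z,yaw=None):
    s=env.get_state();T=R.from_euler('xyz',s['eef_rot']);d=T.inv().apply(np.array([x,y,z])-s['eef_pos'])*100
    yaw=yaw if yaw is not None else s['eef_rot'][2]
    rv=(T.inv()*R.from_euler('xyz',[np.pi,0,yaw])).as_rotvec(degrees=True)
    print('t',round(s['time_s'],2),'pos',s['eef_pos'].round(4),'rot',s['eef_rot'].round(3),'F',s['wrist_force'].round(1),'g',round(s['grip_width'],3)); print('shift',d.round(2),'rv',rv.round(1))
if __name__=='__main__': go(*map(float,sys.argv[1:]))
E
python3 go.py .685 .1035 .215 3.008
python3 - <<'E'
from h import *
a=load('t0');b=load('s0')
for W in(cloud(a),cloud(b)):
  P=W.reshape(-1,3);P=P[np.isfinite(P[:,0])]
  Q=P[(P[:,2]>.25)&(P[:,0]>.45)&(P[:,1]>-.2)&(P[:,1]<.5)];print('high',len(Q),Q.min(0) if len(Q) else '')
  for z0,z1 in((.1,.2),(.2,.3),(.3,.5),(.5,1)):
    Q=P[(P[:,2]>z0)&(P[:,2]<z1)&(P[:,0]>.3)&(P[:,1]>-.5)&(P[:,1]<.6)]
    if len(Q): print(z0,len(Q),Q[:,0].min().round(3),Q[Q[:,0].argmin()].round(3))
print('mill',pt(a,246,184),'blue',pt(a,441,102))
E
```

```text
t 0.1 pos [ 0.1972 -0.5132  0.2557] rot [-3.14  -0.     0.367] F [0.2 0.6 0.1] g 1.0
shift [ 67.65 -40.07   4.13] rv [-0.000e+00 -1.000e-01 -1.513e+02]
high 23617 [ 0.67886659 -0.1999549   0.25008235]
0.1 10145 0.598 [0.598 0.474 0.122]
0.2 7732 0.67 [0.67  0.466 0.203]
0.3 199 0.681 [0.681 0.586 0.5  ]
0.5 28962 0.678 [0.678 0.561 0.575]
high 13193 [ 0.67855872 -0.19981073  0.25000278]
0.1 12180 0.597 [0.597 0.477 0.107]
0.2 10617 0.67 [0.67  0.47  0.225]
0.3 11332 0.68 [0.68  0.594 0.499]
0.5 4780 0.677 [0.677 0.572 0.521]
mill [0.62188013 0.47076894 0.14626813] blue [0.82010625 0.01405619 0.18355871]
```

Emit:
{"op": "send_rows", "data": {"motion": [[67.7,-40.0,1,0,0,-151,0],[67.7,-40.0,1,0,0,-151,0],[67.7,-40.0,1,0,0,-151,0],[67.7,-40.0,1,0,0,-151,0],[67.7,-40.0,1,0,0,-151,0],[67.7,-40.0,1,0,0,-151,0],[67.7,-40.0,1,0,0,-151,0],[67.7,-40.0,1,0,0,-151,0],[67.7,-40.0,1,0,0,-151,0],[67.7,-40.0,1,0,0,-151,0],[67.7,-40.0,1,0,0,-151,0],[67.7,-40.0,1,0,0,-151,0]], "grip_force": 40}}

```text
time_s: 1.1
eef_pos: [0.5086, -0.1196, 0.2498]
eef_rot: [-3.141, -0.0, 1.873]
wrist_force: [0.5, -0.5, -0.7]
grip_width: 0.004
```

```bash
python3 go.py .685 .1035 .225 3.008; python3 -c "
from h import *;print(env.get_state()['joint_pos'])"
```

```text
t 1.1 pos [ 0.5086 -0.1196  0.2498] rot [-3.141 -0.     1.873] F [ 0.5 -0.5 -0.7] g 0.004
shift [16.05 23.48  2.47] rv [ -0.  -0. -65.]
[-3.91609897e-01  2.13768738e-01 -5.54842236e-02  1.30174952e+00
 -5.58679570e-05  8.76923126e-01]
```

Emit:
{"op": "send_rows", "data": {"motion": [[16,23.5,2.4,0,0,-65,0],[16,23.5,2.4,0,0,-65,0],[16,23.5,2.4,0,0,-65,0],[16,23.5,2.4,0,0,-65,0],[16,23.5,2.4,0,0,-65,0],[16,23.5,2.4,0,0,-65,0],[16,23.5,2.4,0,0,-65,0],[16,23.5,2.4,0,0,-65,0],[16,23.5,2.4,0,0,-65,0],[16,23.5,2.4,0,0,-65,0],[16,23.5,2.4,0,0,-65,0],[16,23.5,2.4,0,0,-65,0]]}}

```text
time_s: 2.1
eef_pos: [0.6858, 0.0996, 0.2259]
eef_rot: [-3.142, -0.0, 2.997]
wrist_force: [-0.8, 0.3, 0.1]
grip_width: 0.002
```

```bash
python3 go.py .685 .1035 .177 3.008
```

```text
t 2.1 pos [0.6858 0.0996 0.2259] rot [-3.142 -0.     2.997] F [-0.8  0.3  0.1] g 0.002
shift [0.13 0.37 4.89] rv [-0.  -0.  -0.6]
```

Emit:
{"op": "send_rows", "data": {"motion": [[0.1,0.4,1,0,0,-0.6,0],[0.1,0.4,2,0,0,-0.6,0],[0.1,0.4,2.8,0,0,-0.6,0],[0.1,0.4,3.2,0,0,-0.6,0],[0.1,0.4,3.5,0,0,-0.6,0],[0.1,0.4,3.8,0,0,-0.6,0],[0.1,0.4,4.1,0,0,-0.6,0],[0.1,0.4,4.3,0,0,-0.6,0],[0.1,0.4,4.5,0,0,-0.6,0],[0.1,0.4,4.6,0,0,-0.6,0],[0.1,0.4,4.6,0,0,-0.6,0],[0.1,0.4,4.6,0,0,-0.6,0]]}}

```text
time_s: 3.1
eef_pos: [0.6852, 0.1039, 0.1809]
eef_rot: [-3.141, 0.0, 3.011]
wrist_force: [-5.7, -1.0, 7.6]
grip_width: -0.001
```

```bash
python3 go.py .685 .1035 .177 3.008; python3 - <<'E'
from h import *
b=cap('side','s1');B=cv2.resize(b['pixels'][90:210,270:390,::-1],None,fx=4,fy=4,interpolation=cv2.INTER_CUBIC);cv2.imwrite('pics/c2.png',B)
E
```

```text
t 3.1 pos [0.6852 0.1039 0.1809] rot [-3.141  0.     3.011] F [-5.7 -1.   7.6] g -0.001
shift [ 0.01 -0.05  0.39] rv [-0.   0.   0.2]
```

View pics/c2.png

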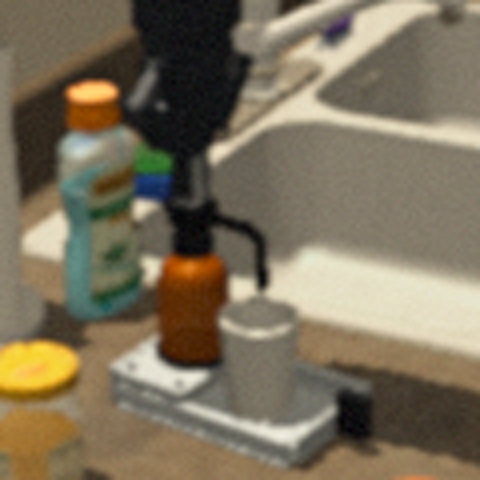

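The fingers rest on the pump head at crop (195,205) and the cup is under the nozzle. A force of 7.6 N suggests about 9 mm of travel, so I press further to the stop.

Emit:
{"op": "send_rows", "data": {"motion": [[0,0,0.2,0,0,0,0],[0,0,0.4,0,0,0,0],[0,0,0.5,0,0,0,0],[0,0,0.5,0,0,0,0],[0,0,0.5,0,0,0,0],[0,0,0.5,0,0,0,0]]}}

```text
time_s: 3.65
eef_pos: [0.6853, 0.104, 0.1789]
eef_rot: [3.141, 0.004, 3.012]
wrist_force: [-11.4, -0.7, 24.8]
grip_width: 0.002
```

The force is 25 N, well above the 9 N spring, so the pump is at its stop. Now I raise the tool.

Emit:
{"op": "send_rows", "data": {"motion": [[0,0,0,0,0,0,0],[0,0,-0.3,0,0,0,0],[0,0,-0.6,0,0,0,0],[0,0,-1,0,0,0,0],[0,0,-1.4,0,0,0,0],[0,0,-1.8,0,0,0,0],[0,0,-2.5,0,0,0,0],[0,0,-4,0,0,0,0],[0,0,-6,0,0,0,0],[0,0,-6,0,0,0,0],[0,0,-6,0,0,0,0]]}}

```text
time_s: 4.57
eef_pos: [0.6862, 0.1041, 0.236]
eef_rot: [3.141, 0.002, 3.012]
wrist_force: [0.2, 0.6, -0.7]
grip_width: 0.001
```

```bash
python3 go.py .544 .1225 .15 3.008;python3 - <<'E'
from h import *
b=cap('side','s2');import m;m.run('s2')
E
```

```text
t 4.57 pos [0.6862 0.1041 0.236 ] rot [3.141e+00 2.000e-03 3.012e+00] F [ 0.2  0.6 -0.7] g 0.001
shift [14.36 -0.02  8.57] rv [0.  0.1 0.2]
s2 head (0.6838418841362, 0.10361139476299286) 0.020802509039640427 82 0.16568499902324743
handle 35 [0.54909285 0.12288969 0.04145697] ((0.5494933128356934, 0.12133899331092834), (0.013112151995301247, 0.021892303600907326), 83.0517807006836)
frame 361 ((0.6459525227546692, 0.10829322040081024), (0.1065782830119133, 0.16465333104133606), 82.61772155761719)
rim (0.6335795521736145, 0.11142957210540771) 0.0347139798104763 98
```

Emit:
{"op": "send_rows", "data": {"motion": [[3,0,0,0,0,0,0],[6,0,0,0,0,0,0],[10,0,1,0,0,0,0],[13,0,3.5,0,0,0,3],[14.3,0,6,0,0,0,4],[14.3,0,9,0,0,0,4],[14.3,0,12,0,0,0,4],[14.3,0,12,0,0,0,4],[14.3,0,12,0,0,0,4]]}}

```text
time_s: 5.37
eef_pos: [0.5427, 0.1225, 0.1137]
eef_rot: [-3.141, -0.004, 3.012]
wrist_force: [0.3, -0.5, 1.2]
grip_width: 0.467
```

```bash
python3 go.py .545 .1225 .042 3.008;python3 - <<'E'
from h import *
b=cap('side','s3');a=cap('top','t3')
B=cv2.resize(b['pixels'][120:220,290:390,::-1],None,fx=4,fy=4,interpolation=cv2.INTER_CUBIC)
A=cv2.resize(a['pixels'][150:250,340:440,::-1],None,fx=4,fy=4,interpolation=cv2.INTER_CUBIC);cv2.imwrite('pics/c3.png',np.hstack([A,B]))
E
```

```text
t 5.37 pos [0.5427 0.1225 0.1137] rot [-3.141 -0.004  3.012] F [ 0.3 -0.5  1.2] g 0.467
shift [-0.26  0.04  7.17] rv [-0.  -0.2  0.2]
```

View pics/c3.png

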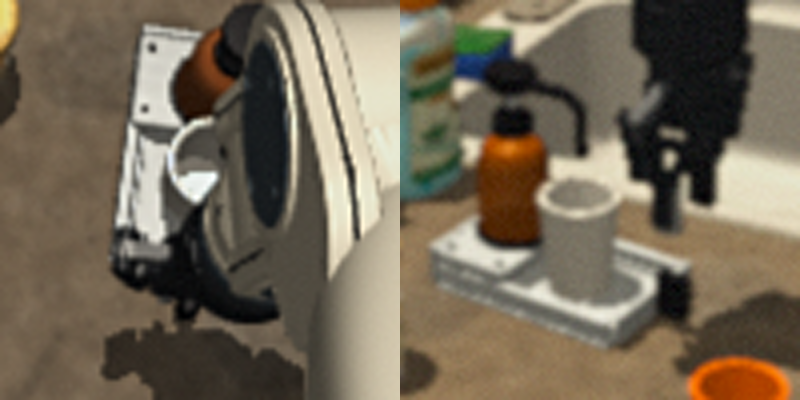

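The pump is up and the cup is on the tray. The open fingers (right view, about (668,200)) stand above the handle (675,290), so I descend.

Emit:
{"op": "send_rows", "data": {"motion": [[-0.2,0,2,0,0,0,4],[-0.2,0,4,0,0,0,4],[-0.2,0,5.5,0,0,0,4],[-0.2,0,6.5,0,0,0,4],[-0.2,0,7.1,0,0,0,4],[-0.2,0,7.1,0,0,0,4],[-0.2,0,7.1,0,0,0,0.8],[-0.2,0,7.1,0,0,0,0.8],[-0.2,0,7.1,0,0,0,0.8],[-0.2,0,7.1,0,0,0,0.8],[-0.2,0,7.1,0,0,0,0.8]]}}

```text
time_s: 6.38
eef_pos: [0.5462, 0.1205, 0.0452]
eef_rot: [-3.138, 0.002, 3.01]
wrist_force: [-1.4, -11.4, 4.7]
grip_width: 0.134
```

```bash
python3 go.py .451 .135 .042
```

```text
t 6.38 pos [0.5462 0.1205 0.0452] rot [-3.138e+00  2.000e-03  3.010e+00] F [ -1.4 -11.4   4.7] g 0.134
shift [9.62 0.19 0.3 ] rv [-0.2  0.1 -0. ]
```

Emit:
{"op": "send_rows", "data": {"motion": [[0,-0.15,0,0,0,0,0.8],[0.1,-0.15,0,0,0,0,0.8],[0.3,-0.15,0,0,0,0,0.8],[0.6,-0.15,0,0,0,0,0.8],[1,-0.15,0,0,0,0,0.8],[1.4,-0.15,0,0,0,0,0.8],[1.8,-0.15,0,0,0,0,0.8],[2.2,-0.15,0,0,0,0,0.8],[2.6,-0.15,0,0,0,0,0.8],[3,-0.15,0,0,0,0,0.8],[3.2,-0.15,0,0,0,0,0.8],[3.3,-0.15,0,0,0,0,0.8]]}}

```text
time_s: 7.38
eef_pos: [0.5135, 0.1248, 0.0451]
eef_rot: [-3.141, 0.003, 3.012]
wrist_force: [1.7, -5.6, 6.9]
grip_width: 0.126
```

```bash
python3 go.py .451 .133 .044; python3 - <<'E'
from h import *
b=cap('side','s4')
B=cv2.resize(b['pixels'][120:240,290:410,::-1],None,fx=4,fy=4,interpolation=cv2.INTER_CUBIC)
cv2.imwrite('pics/c4.png',B)
E
```

```text
t 7.38 pos [0.5135 0.1248 0.0451] rot [-3.141e+00  3.000e-03  3.012e+00] F [ 1.7 -5.6  6.9] g 0.126
shift [6.3  0.01 0.1 ] rv [-0.   0.2 -0. ]
```

View pics/c4.png

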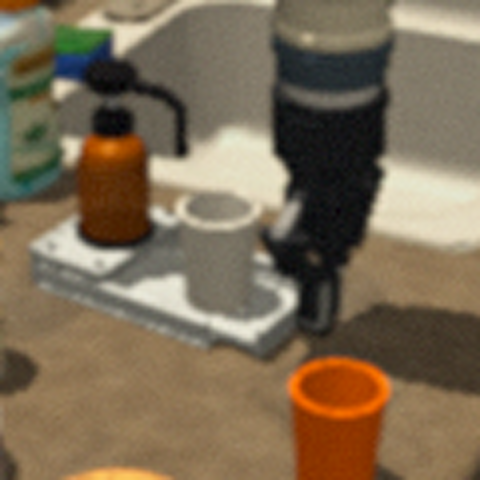

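The tray is moving out with the cup riding upright at crop (220,250). I pull the rest.

Emit:
{"op": "send_rows", "data": {"motion": [[0.2,0,0,0,0,0,0.8],[0.6,0,0,0,0,0,0.8],[1.2,0,0,0,0,0,0.8],[1.8,0,0,0,0,0,0.8],[2.4,0,0,0,0,0,0.8],[3.0,0,0,0,0,0,0.8],[3.6,0,0,0,0,0,0.8],[4.2,0,0,0,0,0,0.8],[4.8,0,0,0,0,0,0.8],[5.4,0,0,0,0,0,0.8],[5.8,0,0,0,0,0,0.8],[6.1,0,0,0,0,0,0.8]]}}

```text
time_s: 8.43
eef_pos: [0.453, 0.1327, 0.0451]
eef_rot: [-3.141, 0.003, 3.011]
wrist_force: [1.0, -4.4, 6.8]
grip_width: 0.13
```

Emit:
{"op": "send_rows", "data": {"motion": [[0,0,0,0,0,0,0.8],[0,0,0,0,0,0,0.8],[0,0,0,0,0,0,0.8]]}}

```text
time_s: 8.68
eef_pos: [0.4528, 0.1328, 0.0451]
eef_rot: [-3.141, 0.002, 3.012]
wrist_force: [-2.3, -4.9, 11.8]
grip_width: 0.133
```

That is 94 mm of travel. I release the handle and go up.

Emit:
{"op": "send_rows", "data": {"motion": [[0,0,0,0,0,0,4],[0,0,0,0,0,0,4],[0,0,0,0,0,0,4],[0,0,-2,0,0,0,4],[0,0,-5,0,0,0,4],[0,0,-9,0,0,0,5],[0,0,-13,0,0,0,7],[0,0,-13,0,0,0,8.5],[-1,0,-13,0,0,0,8.5],[-1,0,-13,0,0,0,8.5]]}}

```text
time_s: 9.52
eef_pos: [0.4636, 0.1316, 0.1737]
eef_rot: [3.141, 0.001, 3.012]
wrist_force: [-0.8, -0.3, -0.8]
grip_width: 0.995
```

```bash
python3 - <<'E'
from h import *
for n in('side','top'):
  f=n[0]+'5';a=cap(n,f);W=cloud(a);g=a['pixels'].max(-1)
  P=W[(W[...,2]>.078)&(W[...,2]<.092)&(W[...,0]>.45)&(W[...,0]<.62)&(W[...,1]>.06)&(W[...,1]<.2)&(g>100)]
  if len(P): print(n,len(P),P.mean(0),cv2.minEnclosingCircle(P[:,:2].astype(np.float32)),P.min(0),P.max(0))
b=load('s5');t=load('t5')
f=lambda c,u,v:cv2.resize(c['pixels'][v:v+100,u:u+100,::-1],None,fx=4,fy=4,interpolation=cv2.INTER_CUBIC)
cv2.imwrite('pics/c5.png',np.hstack([f(t,340,150),f(b,290,130)]))
E
python3 go.py .535 .124 .16
```

```text
side 120 [0.53462356 0.12664403 0.08225066] ((0.5359110832214355, 0.1256171017885208), 0.029784739017486572) [0.50637873 0.09808456 0.07801251] [0.56323984 0.15529396 0.08643077]
top 71 [0.54095648 0.1391616  0.08290203] ((0.5357351899147034, 0.12690933048725128), 0.028462793678045273) [0.5076873  0.11253765 0.07859712] [0.56273691 0.15504967 0.08702368]
t 9.62 pos [0.462  0.1316 0.1726] rot [-3.141e+00 -2.000e-03  3.012e+00] F [-0.3 -0.2 -0.2] g 0.995
shift [-7.34  0.19  1.24] rv [-0.  -0.1  0. ]
```

View pics/c5.png

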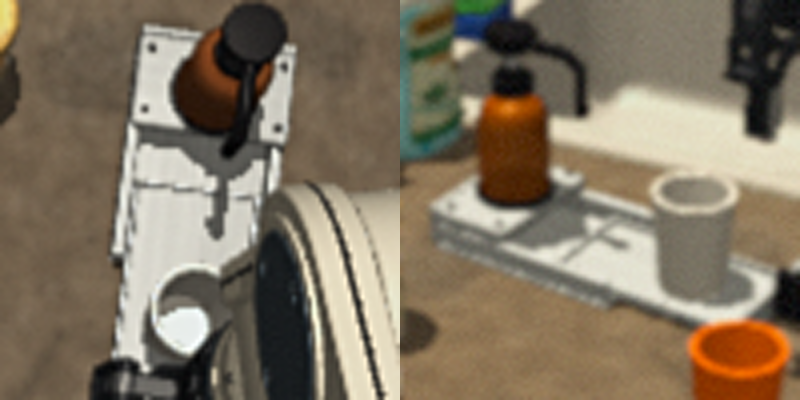

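```bash
python3 - <<'E'
from h import *
p=np.array([.4628,.1316,.173])
for f in('s5','t5'):
  P=cloud(load(f)).reshape(-1,3);P=P[np.isfinite(P[:,0])]-p
  for x0 in(.04,.05,.06,.07,.08):
    Q=P[(P[:,0]>x0)&(P[:,0]<x0+.01)&(np.abs(P[:,1])<.15)&(P[:,2]>.0)]
    if len(Q): print(f,x0,len(Q),'min z rel',Q[Q[:,2].argmin()].round(3))
E
python3 go.py .5355 .126 .16
```

```text
s5 0.04 7 min z rel [0.04  0.044 0.296]
t5 0.04 188 min z rel [0.042 0.052 0.359]
t5 0.05 10 min z rel [ 0.051 -0.023  0.368]
t 9.62 pos [0.462  0.1316 0.1726] rot [-3.141e+00 -2.000e-03  3.012e+00] F [-0.3 -0.2 -0.2] g 0.995
shift [-7.37  0.4   1.24] rv [-0.  -0.1  0. ]
```

Emit:
{"op": "send_rows", "data": {"motion": [[-3.5,0.2,0,0,0,0,8.5],[-7.4,0.4,0,0,0,0,8.5],[-7.4,0.4,1,0,0,0,8.5],[-7.4,0.4,3,0,0,0,8.5],[-7.4,0.4,5,0,0,0,8.5],[-7.4,0.4,7,0,0,0,8.5],[-7.4,0.4,9,0,0,0,8.5],[-7.4,0.4,10.8,0,0,0,8.5],[-7.4,0.4,10.8,0,0,0,8.5],[-7.4,0.4,10.8,0,0,0,8.5]]}}

```text
time_s: 10.45
eef_pos: [0.5349, 0.126, 0.0644]
eef_rot: [-3.141, -0.004, 3.012]
wrist_force: [-0.4, 0.7, 0.8]
grip_width: 0.994
```

Emit:
{"op": "send_rows", "data": {"motion": [[0,0,0,0,0,0,7],[0,0,0,0,0,0,6.5],[0,0,0,0,0,0,6],[0,0,0,0,0,0,5.5],[0,0,0,0,0,0,5.0],[0,0,0,0,0,0,4.5],[0,0,0,0,0,0,4.5]], "grip_force": 30}}

```text
time_s: 11.03
eef_pos: [0.5368, 0.1259, 0.0673]
eef_rot: [3.142, 0.003, 3.012]
wrist_force: [-0.7, -1.3, 5.7]
grip_width: 0.66
```

Emit:
{"op": "send_rows", "data": {"motion": [[0,0,-0.3,0,0,0,4.5],[0,0,-0.8,0,0,0,4.5],[0,0,-1.6,0,0,0,4.5],[0,0,-2.6,0,0,0,4.5],[0,0,-3.8,0,0,0,4.5],[0,0,-5,0,0,0,4.5],[0,0,-6,0,0,0,4.5],[0,0,-6.5,0,0,0,4.5],[0,0,-6.5,0,0,0,4.5]]}}

```text
time_s: 11.78
eef_pos: [0.5367, 0.1262, 0.1325]
eef_rot: [3.141, 0.002, 3.012]
wrist_force: [-0.7, -0.1, -1.4]
grip_width: 0.666
```

```bash
python3 go.py .5395 .369 .13; python3 - <<'E'
from h import *
b=cap('side','s6')
W=cloud(b);g=b['pixels'].min(-1)
P=W[(W[...,0]>.48)&(W[...,0]<.59)&(W[...,1]>.07)&(W[...,1]<.18)&(W[...,2]>.02)&(W[...,2]<.16)&(g>90)]
print(P.min(0),P.max(0))
cv2.imwrite('pics/c6.png',cv2.resize(b['pixels'][100:250,270:420,::-1],None,fx=4,fy=4,interpolation=cv2.INTER_CUBIC))
E
```

```text
t 11.78 pos [0.5367 0.1262 0.1325] rot [3.141e+00 2.000e-03 3.012e+00] F [-0.7 -0.1 -1.4] g 0.666
shift [ 2.87 24.11  0.25] rv [0.  0.1 0. ]
[0.48071175 0.07003031 0.02056181] [0.58992634 0.17385862 0.15153843]
```

View pics/c6.png

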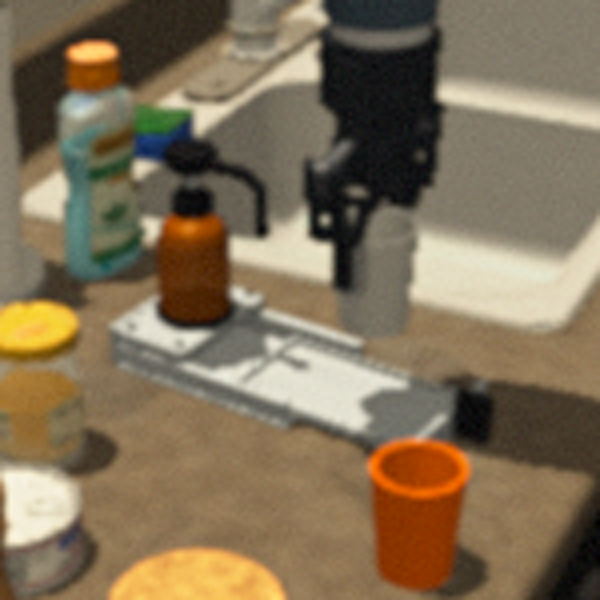

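The cup is held upright above the tray, at crop (380,280). I carry it over.

Emit:
{"op": "send_rows", "data": {"motion": [[0.1,0.8,0,0,0,0,4.5],[0.4,2.5,0,0,0,0,4.5],[0.6,5,0,0,0,0,4.5],[0.9,8,0,0,0,0,4.5],[1.3,11,0,0,0,0,4.5],[1.7,14,0,0,0,0,4.5],[2,17,0,0,0,0,4.5],[2.4,20,0,0,0,0,4.5],[2.7,22.3,0,0,0,0,4.5],[2.8,23.6,0,0,0,0,4.5],[2.9,24.1,0,0,0,0,4.5],[2.9,24.1,0,0,0,0,4.5]]}}

```text
time_s: 12.83
eef_pos: [0.5381, 0.3695, 0.1301]
eef_rot: [-3.141, -0.001, 3.013]
wrist_force: [-0.1, 0.6, -1.0]
grip_width: 0.661
```

```bash
python3 go.py .5395 .369 .064; python3 - <<'E'
from h import *
a=cap('side','s7');W=cloud(a);g=a['pixels'].astype(int)
sat=g.max(-1)-g.min(-1)
P=W[(abs(W[...,0]-.54)<.045)&(abs(W[...,1]-.369)<.045)&(W[...,2]>.02)&(W[...,2]<.16)&(sat<30)&(g.min(-1)>70)]
for z in np.arange(.06,.15,.01):
  Q=P[abs(P[:,2]-z)<.005]; print(round(z,3),len(Q),(Q.mean(0).round(3),Q.min(0).round(3)) if len(Q) else '')
E
```

```text
t 12.83 pos [0.5381 0.3695 0.1301] rot [-3.141e+00 -1.000e-03  3.013e+00] F [-0.1  0.6 -1. ] g 0.661
shift [-0.15 -0.03  6.61] rv [-0.  -0.1  0. ]
0.06 0 
0.07 2 (array([0.535, 0.389, 0.074]), array([0.532, 0.388, 0.073]))
0.08 62 (array([0.527, 0.385, 0.08 ]), array([0.512, 0.37 , 0.075]))
0.09 66 (array([0.526, 0.385, 0.09 ]), array([0.511, 0.367, 0.085]))
0.1 63 (array([0.524, 0.386, 0.1  ]), array([0.511, 0.368, 0.095]))
0.11 59 (array([0.521, 0.387, 0.11 ]), array([0.51 , 0.368, 0.105]))
0.12 92 (array([0.53 , 0.374, 0.12 ]), array([0.51 , 0.344, 0.115]))
0.13 117 (array([0.53, 0.37, 0.13]), array([0.508, 0.33 , 0.125]))
0.14 127 (array([0.529, 0.37 , 0.14 ]), array([0.508, 0.327, 0.135]))
```

Emit:
{"op": "send_rows", "data": {"motion": [[0,0,0.5,0,0,0,4.5],[0,0,1.5,0,0,0,4.5],[0,0,2.5,0,0,0,4.5],[0,0,3.5,0,0,0,4.5],[0,0,4.3,0,0,0,4.5],[0,0,5,0,0,0,4.5],[0,0,5.5,0,0,0,4.5],[0,0,5.9,0,0,0,4.5],[0,0,6.1,0,0,0,4.5],[0,0,6.3,0,0,0,4.5],[0,0,6.4,0,0,0,4.5],[0,0,6.4,0,0,0,4.5]]}}

```text
time_s: 13.88
eef_pos: [0.5386, 0.3689, 0.067]
eef_rot: [3.141, 0.0, 3.012]
wrist_force: [0.7, 0.1, -1.2]
grip_width: 0.665
```

Emit:
{"op": "send_rows", "data": {"motion": [[0,0,0.1,0,0,0,4.5],[0,0,0.2,0,0,0,4.5],[0,0,0.2,0,0,0,4.5]]}}

```text
time_s: 14.13
eef_pos: [0.5385, 0.3688, 0.0649]
eef_rot: [3.142, 0.0, 3.012]
wrist_force: [-0.1, -0.3, -1.8]
grip_width: 0.661
```

Emit:
{"op": "send_rows", "data": {"motion": [[0,0,0.05,0,0,0,4.5],[0,0,0.1,0,0,0,4.5],[0,0,0.1,0,0,0,4.5]]}}

```text
time_s: 14.38
eef_pos: [0.5388, 0.3688, 0.0644]
eef_rot: [3.141, 0.001, 3.012]
wrist_force: [0.5, -1.6, 2.6]
grip_width: 0.665
```

Emit:
{"op": "send_rows", "data": {"motion": [[0,0,0.05,0,0,0,4.5],[0,0,0.1,0,0,0,4.5],[0,0,0.1,0,0,0,4.5]]}}

```text
time_s: 14.63
eef_pos: [0.5391, 0.3688, 0.0643]
eef_rot: [3.141, 0.002, 3.012]
wrist_force: [-2.3, -3.3, 9.3]
grip_width: 0.662
```

The cup has touched down at 0.0643 with 9 N. I release gently and go up.

Emit:
{"op": "send_rows", "data": {"motion": [[0,0,-0.1,0,0,0,5.6],[0,0,-0.1,0,0,0,6],[0,0,-0.1,0,0,0,7],[0,0,-0.1,0,0,0,8.5],[0,0,-0.1,0,0,0,8.5],[0,0,-0.1,0,0,0,8.5],[0,0,-1.5,0,0,0,8.5],[0,0,-4,0,0,0,8.5],[0,0,-7,0,0,0,8.5],[0,0,-10,0,0,0,8.5],[0,0,-13,0,0,0,8.5],[0,0,-13,0,0,0,8.5]]}}

```text
time_s: 15.63
eef_pos: [0.5402, 0.3698, 0.1994]
eef_rot: [3.137, 0.007, 3.012]
wrist_force: [0.2, -1.0, 0.1]
grip_width: 0.996
```

Emit:
{"op": "send_rows", "data": {"motion": [[3,-5,0,0,0,0,8.5],[6,-9,0,0,0,0,8.5],[8,-13,0,0,0,0,8.5],[10,-17,0,0,0,0,8.5],[10,-20,0,0,0,0,8.5],[10,-20,0,0,0,0,8.5],[10,-20,0,0,0,0,8.5]]}}

```text
time_s: 16.22
eef_pos: [0.4117, 0.1809, 0.1933]
eef_rot: [-3.141, 0.0, 3.009]
wrist_force: [0.5, 0.3, 0.9]
grip_width: 0.995
```

```bash
python3 - <<'E'
from h import *
a=cap('top','t8');b=cap('side','s8')
for c in(a,b):
  W=cloud(c);g=c['pixels'].astype(int)
  P=W[(abs(W[...,0]-.54)<.06)&(abs(W[...,1]-.369)<.06)&(W[...,2]>.074)&(W[...,2]<.09)]
  print(P.mean(0),cv2.minEnclosingCircle(P[:,:2].astype(np.float32)))
  P=W[(W[...,2]>.158)&(W[...,2]<.172)&(abs(W[...,0]-.685)<.02)&(abs(W[...,1]-.104)<.02)]; print('pump',len(P),np.median(P[:,2]) if len(P) else '')
  P=W[(W[...,2]>.038)&(W[...,2]<.048)&(abs(W[...,0]-.455)<.03)&(abs(W[...,1]-.134)<.03)]; print('handle',len(P),P.mean(0) if len(P) else '')
f=lambda c,u,v:cv2.resize(c['pixels'][v:v+200,u:u+200,::-1],None,fx=2,fy=2,interpolation=cv2.INTER_CUBIC)
cv2.imwrite('pics/c8.png',np.hstack([f(a,230,110),f(b,210,110)]))
E
```

```text
[0.5392956  0.37012499 0.07992654] ((0.5379919409751892, 0.36980077624320984), 0.029156450182199478)
pump 208 0.1655089133225192
handle 0 
[0.53659574 0.36729576 0.07889623] ((0.5370184183120728, 0.3670893907546997), 0.030371224507689476)
pump 86 0.16575911192370052
handle 35 [0.455991   0.13450093 0.04246344]
```

View pics/c8.png

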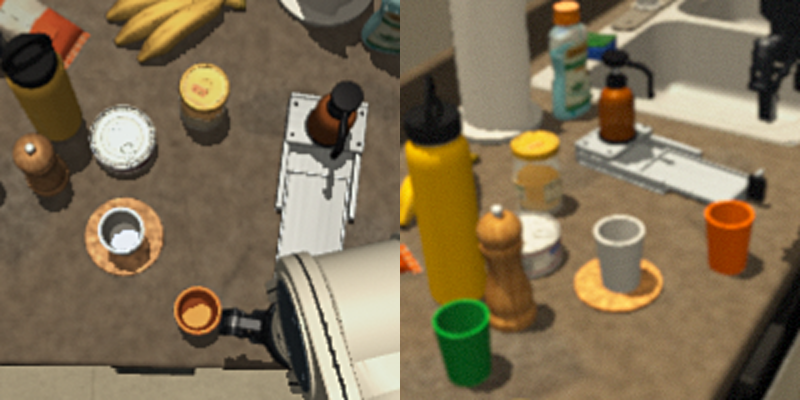

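The cup stands upright in the middle of the coaster (left view (123,235)). The tray is out, the pump is up, and the bystanders have not moved. The gripper is clear at z = 0.19.

```bash
python3 -c "
from plant import env
print(env.close_job())"
```

```text
the job is handed in; nothing more can be done
None
```

The job is done and handed in at about 16 s of the 66 s allowed; the hand-in reports no verdict.

- **Pump:** I pressed the head to its stop with the cup under the nozzle. The 25 N reading, against the 9 N spring, showed it was right down. It sprang back fully, and the last check measured the head top at 165.6 mm against 166 mm at rest.
- **Tray:** I pulled it out about 94 mm by the handle with the cup riding on it. The side camera still saw the handle at the out position at the end; the top camera's view of it was blocked by the arm.
- **Cup:** It was set down gently and stands upright on the coaster. The two cameras put its centre about 2 mm and 3 mm from the coaster's.
- **Surroundings:** In the last pictures the jar, mill and tin are where they were at the start. The gripper is clear of everything, at about 0.19 m height.

Two things were slightly off on the way: the handle grasp began about 2 mm off centre, with a side force of 11 N, which I reduced before pulling. The two cameras also disagreed by about 3 mm on the cup's final position.

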